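# Eject the loaded vial tray and catch it with the other finger

## Task

Two vial docks stand on the bench: on the one whose tray is loaded with small vials, press the eject key down with one fingertip and, keeping the key down, let the tray pop out by two to five centimetres and stop its front plate with the other finger before the tray runs out to its end stop. Finish while holding it like that: one finger on the pressed key, the tray resting against the other. Do not pinch the plate, and leave the dock with the empty tray and all the loose things where they are.

Things in the scene. Friction and masses are not known exactly. Their poses are not given: they have to be found in the camera images.
- dock_a: the vial dock that holds the LOADED tray (six small capped vials, 12 mm wide, seen from above through the open well in the middle of the dock). Fixed beige box 150 mm long (its x) and 100 mm wide (its y), decks at 52 mm height; origin under its centre. Its front faces its own -x, and the tray comes out that way
- keytop_a (a point): centre of the top face of dock_a's grey eject key, moves with the key; axes as dock_a. The key is 36 mm long (dock x) by 30 mm wide, on the front deck 40 mm ahead (-x) of the dock's centre; its top stands at 61 mm height at rest and 55 mm fully pressed, 3 mm above the deck. The front plate's front face, tray shut, is 40 mm further ahead (-x) than this point
- plate_a (a point): middle of the top edge of the front face of dock_a's tray front plate, moves with the tray; axes as dock_a. The upright aluminium plate is 5 mm thick; its upper part (from 54 to 80 mm height) is 60 mm wide, the part below 84 mm. The plate's back lies 17 mm ahead of the key's front edge when the tray is shut, so two open fingers can stand astride it, one tip over the key and the other ahead of the plate
- key_a (a joint): travel of dock_a's key, m: 0 up, 0.006 fully down (straight down). Spring: 2.4 N to start, 6 N fully down. The latch lets go at about 0.004
- tray_a (a joint): how far dock_a's tray is out, m: 0 shut and latched, 0.09 at its end stop. Once unlatched a spring of about 3 N drives it out level, damped, at about 50 mm/s, and it keeps pushing: nothing but a finger stops it before the end stop. The latch does not catch it again while the key is down
- dock_b: the other vial dock, the same in every size and part, but its tray is EMPTY (six bare wells). Origin and axes as dock_a. Either dock may be on the left or right
- keytop_b (a point): centre of the top of dock_b's eject key, as keytop_a
- key_b (a joint): travel of dock_b's key, m, as key_a
- tray_b (a joint): how far dock_b's tray is out, m, as tray_a
- vial_mid: loose 20 ml sample vial standing on the bench between the docks, 23 mm wide, 58 mm tall, 30 g; origin under its centre
- vial_a: loose sample vial of the same kind, standing on the rear left corner of dock_a, 23 mm wide, 58 mm tall; origin under its centre
- vial_b: loose sample vial of the same kind, standing on the rear left corner of dock_b, 23 mm wide, 58 mm tall; origin under its centre
- reagent: loose glass reagent bottle standing between the docks, 56 mm wide, 120 mm tall; origin under its centre
- jar: loose amber jar to the left, 66 mm wide, 75 mm tall; origin under its centre
- tipbox: loose pipette tip box to the right, 85 x 120 x 56 mm; origin under its centre
- spanner: loose 150 mm spanner lying to the left, along its own x

How it is judged:
By the outcome, as a careful person would: the job done as asked, in the order asked, and still so for the second after the job is handed in, while the arm keeps its last pose, push and grip.
It also fails if it takes over 29 s, if anything falls off the work surface, if the arm or the gripper's body presses on something with over 40 N, if the wrist force passes 120 N, or if a joint passes its speed limit or range.

## Robot

A 6-joint arm with a two-finger parallel gripper is mounted at the origin on the work surface. World frame = base frame: x ahead of the robot, y to its left, z up, the work surface at z = 0. Lengths are in m, angles in rad, forces in N, time in s.
With the tool pointing down it reaches from about 0.35 to 0.775 m from the base axis. Payload 5.5 kg.
Tool frame: the origin (TCP) lies between the finger pads; the fingertips stand bot.nose_length ahead of it and the grasp point (between the pads) lies 2 mm behind it (bot.nose_length is the distance from the TCP to the fingertips, in m); z points along the fingers, y is the line along which they close (so a half turn about z gives the same grasp; the last joint's range is limited). The gripper opens to 85 mm and grips with 20 to 120 N. Pads are 22 mm wide; open, the fingers measure 114 mm over their backs; the gripper's body (76 mm by 85 mm) begins 54 mm behind the grasp point. The pads swing forward as they close: fully open they stand 13 mm farther back than shut.
Start: joints at [-1.416, 0.313, 0.046, 1.304, 0, 1.431], TCP at [0.167, -0.55, 0.248] pointing down, gripper open.
Joint ranges: [-2.76, 2.76], [-0.86, 1.69], [-1.03, 1.26], [-2.2, 2.34], [-1.47, 1.5], [-3.14, 3.14]. Speed limits (rad/s): [2.57, 2.57, 3.14, 3.14, 3.14, 3.14].

## Interface

Orientations are given as a unit quaternion [x, y, z, w].
In Python, from bench import bot gives the robot as it stands. The module is installed in compiled form; this text tells all that it offers.
- The arm moves only by the tool carry_out, never from a script. Its argument "increments" is a list that holds one entry, the list of rows, each a list of 4 numbers: the shift along the tool's x, y, z in m, then the turn about the tool's z in rad. A call has 1 to 12 rows; each row shifts and turns the commanded pose from where the row before left it, along the tool's axes as they then stand; what a row does not reach is not made up. A row lasts 1/12 s, in which the tool goes at most 41.7 mm and 7.16 degrees, less where a joint would pass 70% of its speed; a pose out of reach is approached as far as the arm can. A call is refused whole if a number of a shift passes 0.0417 or a number of a turn 0.125, either way. A call with a gripper value outside its range is refused whole. "jaw" is the closure in counts, from 0 (fully open) to 255 (shut), set as the call begins (left out, the last holds). The fingers move at their own pace and stop on an object; "squeeze" is the grip in N (left out, the last holds). Time passes only in rows, so rows that do not move let the fingers close. It gives the time, the measured TCP pose, the force, the opening and the grip force at its end, in the units of the state.
- bot.read_state(): the state, without advancing time (a new reading comes with each control period).
- bot.grab_frame(name): name is "scene" or "top" or "wrist"; returns a dict with "img" (384x512x3 uint8, blue, green, red), "z_map" (384x512 float32, m along the optical axis (not along the pixel's ray), 0 where there is no reading), "fx", "fy", "cx", "cy" (pixels), "cam_to_world" (4x4, takes a point from camera to world coordinates); the wrist camera has in their place "tool_from_camera" (4x4, takes a point from camera to tool coordinates, whose origin is the TCP and whose axes are the flange's). Camera axes: x right, y up, looking along -z (the intrinsics and any distortion apply to the point x, -y, -z); pixel columns grow to the right and rows downward; lengths in m; the calibration is good to about 2 mm. A picture is of the moment at which its call begins: read the wrist's pose just before it.
- bot.hand_in(): hands the job in; it is judged then, once.
The state is a dict: "time": time; "qpos": joint angles; "joint_vel": joint speeds; "effort": joint torques, N m; "eef_pos": TCP position; "eef_rot": TCP orientation; "force": force on the tool from outside, world axes, zero at the start; "torque": the same for the moment, N m; "grip_width": opening from 0.0 (shut) to 1.0 (fully open); "grip_force": force on a finger pad.
Only numpy, scipy, OpenCV 4.12 (cv2) and the standard library are available. Lean on these libraries where they do the work, as an engineer would, in place of code of your own. Each camera call takes 0.05 s, during which the arm holds its last target. There are 200 camera calls.

## Working session

There is one attempt and no reset: what is moved stays moved. The work goes in short steps, Python scripts to look and compute and a tool call to move; the robot and the scene stay as the last step left them, time stands still between calls to the robot, and variables do not carry over. Pictures are saved under pics/ and viewed, at most 10 in all, crops included, and the job is handed in when it is done.

Besides the shell and the picture viewer there is one more tool, called after ">>>" as name(argument=value, ...) on one line, values as JSON. carry_out: Moves the arm, as the interface text tells. Its arguments: {"type":"object","properties":{"increments":{"type":"array","items":{"type":"array","items":{"type":"array","items":{"type":"number"}}}},"jaw":{"type":"number"},"squeeze":{"type":"number"}},"required":["increments"]}

```bash
mkdir -p pics; python3 - <<'E'
from bench import bot
import cv2, numpy as np
s=bot.read_state(); print(s, bot.nose_length)
for n in ("top","scene"):
    f=bot.grab_frame(n); cv2.imwrite(f"pics/{n}.png",f["img"]); np.savez(f"{n}.npz",**f)
    print({k:v for k,v in f.items() if k not in("img","z_map")})
E
```

```text
{'time': 0.0, 'qpos': array([-1.41561111e+00,  3.14010067e-01,  4.49564310e-02,  1.30354333e+00,
       -1.28109823e-05,  1.43120001e+00]), 'joint_vel': array([ 0.00139874, -0.00170143, -0.00072514, -0.00060501, -0.0016636 ,
       -0.00047089]), 'effort': array([-3.07777032e-05, -4.80628145e+01,  2.98531741e+01,  1.94467854e-02,
       -2.32015336e-04, -1.05095333e-05]), 'eef_pos': array([ 0.16697154, -0.54973448,  0.24739408]), 'eef_rot': array([ 9.89157229e-01,  1.46857639e-01, -1.34227101e-05, -9.00240978e-04]), 'force': array([ 0.19074036, -0.25849656, -0.55585799]), 'torque': array([-0.02822274,  0.01113147,  0.00944482]), 'grip_force': 0.0, 'grip_width': 1.0030030545925395} 0.017
{'fx': 349.43439358447233, 'fy': 349.43439358447233, 'cx': 252.3559026501397, 'cy': 192.05263713536496, 'cam_to_world': array([[ 0.01421561,  0.9912162 , -0.13148524,  0.43497808],
       [-0.99984406,  0.01271348, -0.0122568 , -0.00432538],
       [-0.0104775 ,  0.13163897,  0.99124235,  1.07639754],
       [ 0.        ,  0.        ,  0.        ,  1.        ]])}
{'fx': 483.5868080610997, 'fy': 483.5868080610997, 'cx': 254.1028508006366, 'cy': 183.06990329671476, 'cam_to_world': array([[-0.55955749, -0.66008029,  0.50118801,  1.23765168],
       [ 0.82878067, -0.44254988,  0.3424503 ,  0.45428099],
       [-0.004244  ,  0.60699556,  0.79469389,  1.16203848],
       [ 0.        ,  0.        ,  0.        ,  1.        ]])}
```

View pics/top.png

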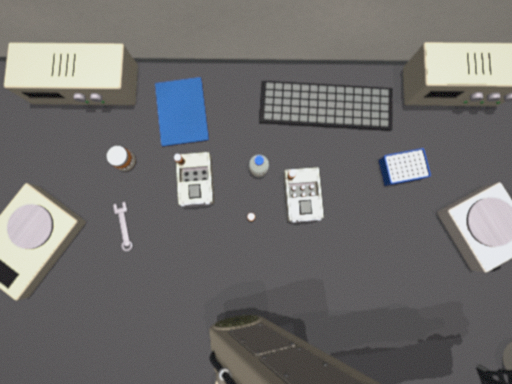

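View pics/scene.png

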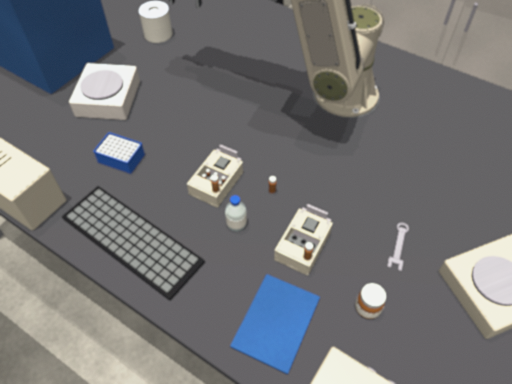

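The top view shows docks near (195,180) and (304,195), with the bottle at (259,165) and the loose vial at (251,217). I'll zoom in to tell which tray is loaded.

```bash
python3 - <<'E'
import cv2, numpy as np
t=cv2.imread("pics/top.png"); s=cv2.imread("pics/scene.png")
a=cv2.resize(t[140:235,165:335],None,fx=4.7,fy=4.7,interpolation=cv2.INTER_CUBIC)
cv2.imwrite("pics/c1.png",a)
E
```

```text
(no output)
```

View pics/c1.png

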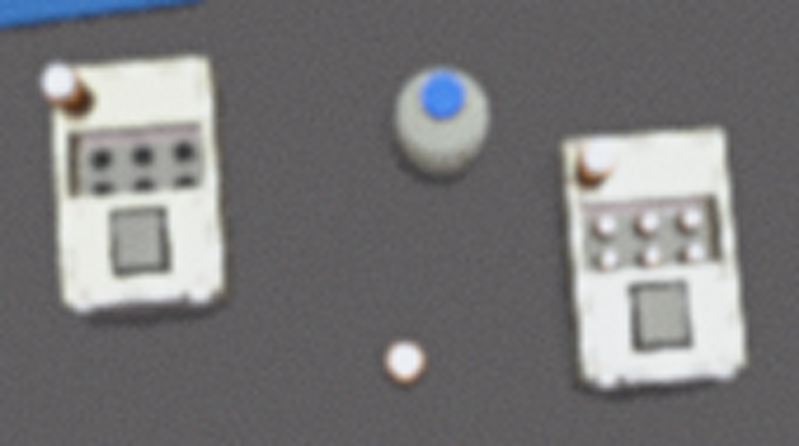

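The right dock, at crop (655,260), has six white caps in its well, so it is dock_a. Its key is at crop (661,315). The left dock's tray is empty.

```bash
cat > h.py <<'E'
import numpy as np, cv2
def cloud(f,M):
    v,u=np.mgrid[:384,:512]; z=f["z_map"]
    P=np.stack([(u-f["cx"])/f["fx"]*z,-(v-f["cy"])/f["fy"]*z,-z],-1)
    return P@M[:3,:3].T+M[:3,3]
def onz(f,M,u,v,h):
    d=M[:3,:3]@np.array([(u-f["cx"])/f["fx"],-(v-f["cy"])/f["fy"],-1]); o=M[:3,3]
    return o+d*(h-o[2])/d[2]
E
python3 - <<'E'
from h import *
f=dict(np.load("top.npz")); M=f["cam_to_world"]; W=cloud(f,M)
k=onz(f,M,165+661/4.7,140+315/4.7,.061); print("key",k)
for c in [(563,140),(725,130),(745,372),(583,388)]: print(onz(f,M,165+c[0]/4.7,140+c[1]/4.7,.052).round(4))
S=np.linalg.norm(W[...,:2]-k[:2]-[.03,0],axis=-1)<.12
m=S&(abs(W[...,2]-.054)<.012); p=W[m]; print(m.sum(), np.median(p[:,2]))
print(cv2.minAreaRect(p[:,:2].astype(np.float32)*1000))
b=S&(W[...,2]<.03); print("bench z",np.median(W[b][:,2]))
print("vial",onz(f,M,165+404/4.7,140+360/4.7,.058))
E
```

```text
key [ 0.52771563 -0.14745608  0.061     ]
[ 0.639  -0.0873  0.052 ]
[ 0.6467 -0.1899  0.052 ]
[ 0.4937 -0.2006  0.052 ]
[ 0.4824 -0.1001  0.052 ]
1281 0.051062355122408754
((565.2954711914062, -143.624267578125), (155.48556518554688, 100.22834777832031), 5.0784220695495605)
bench z -0.0007620313420202418
vial [0.49789574 0.0113156  0.058     ]
```

>>> carry_out(increments=[[[0,0,0,-0.1128],[0,0,0,-0.1128],[0,0,0,-0.1128],[0,0,0,-0.1128],[0,0,0,-0.1128],[0,0,0,-0.1128],[0,0,0,-0.1128],[0,0,0,-0.1128],[0,0,0,-0.1128],[0,0,0,-0.1128],[0,0,0,-0.1128],[0,0,0,-0.1128]]], jaw=45)

```text
time: 1.1
eef_pos: [0.167, -0.5499, 0.2478]
eef_rot: [0.677, 0.736, 0.0, -0.0]
force: [1.6, 0.8, -0.3]
grip_width: 0.822
grip_force: 0.0
```

>>> carry_out(increments=[[[0.03,0.0285,0,0],[0.03,0.0285,0,0],[0.03,0.0285,0,0],[0.03,0.0285,0,0],[0.03,0.0285,0,0],[0.03,0.0285,0,0],[0.03,0.0285,0,0],[0.03,0.0285,0,0],[0.03,0.0285,0,0],[0.03,0.0285,0,0],[0.03,0.0285,0,0],[0.01,0.01,0,0]]])

```text
time: 2.1
eef_pos: [0.4652, -0.1821, 0.248]
eef_rot: [0.678, 0.736, 0.001, -0.0]
force: [-0.5, -0.2, 0.3]
grip_width: 0.824
grip_force: 0.0
```

>>> carry_out(increments=[[[0,0,0,0],[0,0,0,0]]])

```text
time: 2.27
eef_pos: [0.4633, -0.1854, 0.2479]
eef_rot: [0.678, 0.735, -0.0, -0.0]
force: [0.3, -0.2, 0.3]
grip_width: 0.824
grip_force: 0.0
```

```bash
python3 - <<'E'
from bench import bot
import cv2, numpy as np
s=bot.read_state(); f=bot.grab_frame("wrist"); cv2.imwrite("pics/w1.png",f["img"]); np.savez("w1.npz",pos=s["eef_pos"],rot=s["eef_rot"],**f)
print(s["time"],s["eef_pos"],s["eef_rot"],s["grip_width"],s["force"]); print(f["tool_from_camera"],[k for k in f])
E
```

```text
2.2667 [ 0.46332342 -0.18539598  0.24787016] [ 6.78234532e-01  7.34845328e-01 -3.49112119e-04 -3.76243128e-04] 0.8239439035555324 [ 0.34153157 -0.19002878  0.29760828]
[[-2.43184581e-04  9.48907460e-01  3.15554390e-01  8.03573307e-02]
 [ 9.99999821e-01  5.81083913e-05  5.95919616e-04 -5.29165148e-04]
 [ 5.47136211e-04  3.15554479e-01 -9.48907304e-01 -1.26404531e-01]
 [ 0.00000000e+00  0.00000000e+00  0.00000000e+00  1.00000000e+00]] ['img', 'z_map', 'fx', 'fy', 'cx', 'cy', 'tool_from_camera']
```

View pics/w1.png

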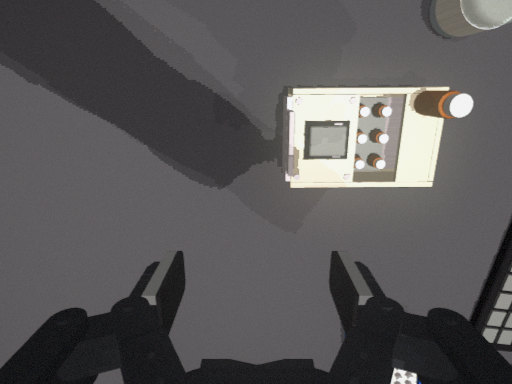

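The wrist view confirms six loaded vials in this dock. The key is centred near (327,141), the front plate is at x≈290, and the fingertips are at (184,255) and (331,255).

```bash
python3 - <<'E'
from h import *
from scipy.spatial.transform import Rotation as R
f=dict(np.load("w1.npz")); T=np.eye(4); T[:3,:3]=R.from_quat(f["rot"]).as_matrix(); T[:3,3]=f["pos"]
C=f["tool_from_camera"]; M=T@C; W=cloud(f,M); t=cloud(f,C)
print("y axis yaw",np.degrees(np.arctan2(T[1,1],T[0,1])))
p=W[80:200,270:450].reshape(-1,3)
d=p[(abs(p[:,2]-.052)<.003)]; print(len(d),cv2.minAreaRect(d[:,:2].astype(np.float32)*1000),np.median(d[:,2]))
q=W[122:162,300:350]; m=abs(q[...,2]-.061)<.003
k=q[m]; print("key",len(k),k.mean(0),cv2.minAreaRect(k[:,:2].astype(np.float32)*1000))
pl=p[(p[:,2]>.07)&(p[:,2]<.09)&(p[:,0]<.51)]; print("plate",len(pl),pl.mean(0) if len(pl) else 0, pl[:,2].max())
print(cv2.minAreaRect(pl[:,:2].astype(np.float32)*1000))
F=t[240:384]; m=(f["z_map"][240:384]>0)&(f["z_map"][240:384]<.2)
g=F[m]; print("fingers max z",g[:,2].max())
for s in (1,-1):
    a=g[(g[:,1]*s>0)&(g[:,2]>g[:,2].max()-.012)]; print(len(a),a.min(0),a.max(0))
E
```

```text
y axis yaw 4.588314968260923
9071 ((565.893310546875, -144.74212646484375), (155.52171325683594, 100.1651840209961), 5.122745513916016) 0.05280812675039104
key 1126 [ 0.52812421 -0.14753962  0.0616853 ] ((528.5046997070312, -148.04644775390625), (36.140071868896484, 29.90772819519043), 4.479643821716309)
plate 414 [ 0.49050361 -0.14985581  0.07970003] 0.08257379212555488
((491.05303955078125, -151.25698852539062), (5.212560653686523, 60.20034408569336), 4.905791759490967)
fingers max z 0.009094058764318624
430 [-0.01207393  0.03404248 -0.00287384] [0.01067334 0.04778969 0.00862364]
433 [-0.01212735 -0.04931401 -0.00290005] [ 0.0107461  -0.03552218  0.00909406]
```

>>> carry_out(increments=[[[0.016,0.013,0,-0.005],[0.016,0.013,0,0],[0,0,0.02,0],[0,0,0.03,0],[0,0,0.03,0],[0,0,0.03,0],[0,0,0.03,0],[0,0,0.02,0],[0,0,0,0],[0,0,0,0],[0,0,0,0]]])

```text
time: 3.23
eef_pos: [0.4869, -0.1536, 0.0895]
eef_rot: [0.678, 0.735, 0.0, 0.001]
force: [1.7, 0.2, 0.0]
grip_width: 0.822
grip_force: 0.0
```

```bash
python3 - <<'E'
from bench import bot
import cv2, numpy as np
from h import *
from scipy.spatial.transform import Rotation as R
s=bot.read_state(); f=bot.grab_frame("wrist"); cv2.imwrite("pics/w2.png",f["img"])
T=np.eye(4); T[:3,:3]=R.from_quat(s["eef_rot"]).as_matrix(); T[:3,3]=s["eef_pos"]
print(s["eef_pos"],s["force"],np.degrees(np.arctan2(T[1,1],T[0,1])))
k=np.array([.5283,-.1478,.061,1]); p=np.array([.4883,-.1512,.08,1])
print("key in tool",np.linalg.inv(T)@k,"plate",np.linalg.inv(T)@p)
g=bot.grab_frame("scene"); c=cv2.resize(g["img"][120:230,160:300],None,fx=4.5,fy=4.5,interpolation=cv2.INTER_CUBIC)
cv2.imwrite("pics/s2.png",c)
E
```

```text
[ 0.48693517 -0.15356128  0.08952572] [1.6791196  0.17628755 0.02891541] 4.632164962446787
key in tool [0.00242966 0.04166153 0.02857223 1.        ] plate [0.0022526  0.0015399  0.00952535 1.        ]
```

View pics/w2.png

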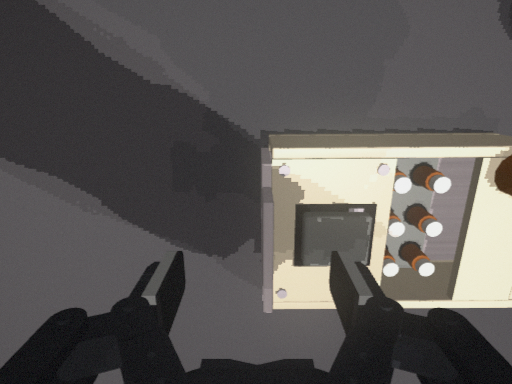

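View pics/s2.png

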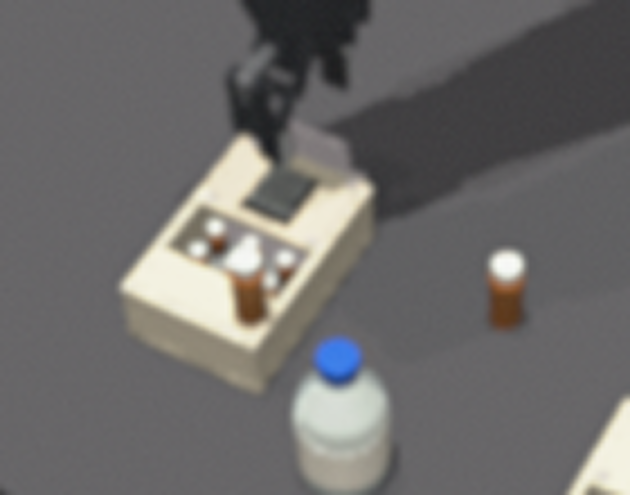

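The key finger is lined up over the key (key centred at (335,236) in the wrist view), with the plate between the fingers. I'll lower it and creep to contact.

>>> carry_out(increments=[[[0.002,0,0.006,-0.004],[0,0,0.006,0],[0,0,0.004,0],[0,0,0,0],[0,0,0,0]]])

```text
time: 3.75
eef_pos: [0.4861, -0.1499, 0.0719]
eef_rot: [0.676, 0.737, -0.0, -0.0]
force: [-0.2, 0.9, 0.8]
grip_width: 0.824
grip_force: 0.0
```

```bash
python3 - <<'E'
from bench import bot
from h import *
from scipy.spatial.transform import Rotation as R
s=bot.read_state(); f=bot.grab_frame("wrist"); C=f["tool_from_camera"]; t=cloud(f,C)
print(s["time"],s["eef_pos"],s["force"])
z=f["z_map"]; m=(z>0)&(np.mgrid[:384,:512][0]>225)
for sg in (1,-1):
    a=t[m&(t[...,1]*sg>.03)&(abs(t[...,1])<.052)&(abs(t[...,0])<.014)&(t[...,2]<.0125)&(t[...,2]>0)]
    print(sg,len(a),a.min(0).round(4),a.max(0).round(4))
h=s["eef_pos"][2]-t[...,2]
for n,lo,hi in(("key",.058,.064),("plate",.076,.084)):
    mm=(z>0)&(h>lo)&(h<hi)&(t[...,0]>-.04)&(t[...,0]<.06)&(t[...,1]>-.02)&(t[...,1]<.064)
    a=t[mm]; print(n,len(a),cv2.minAreaRect(a[:,:2].astype(np.float32)*1000),np.median(a[:,2]))
E
```

```text
3.75 [ 0.48605634 -0.1499047   0.07188077] [-0.16510865  0.91870962  0.8305902 ]
1 1469 [-0.014  0.03   0.   ] [0.0138 0.052  0.0125]
-1 270 [-0.0117 -0.0483  0.    ] [ 0.0107 -0.0356  0.0089]
key 2668 ((-1.0853691101074219, 31.577280044555664), (59.31959915161133, 57.96202087402344), 0.10515808314085007) 0.010305189290099423
plate 1938 ((-1.5234203338623047, 25.34244728088379), (60.10200500488281, 45.5673713684082), 0.24944163858890533) -0.008699207846006356
```

>>> carry_out(increments=[[[-0.001,0,0.001,0],[0,0,0.001,0],[0,0,0.001,0],[0,0,0,0],[0,0,0,0]]])

```text
time: 4.22
eef_pos: [0.4868, -0.1514, 0.0695]
eef_rot: [0.676, 0.737, 0.0, 0.0]
force: [-0.3, -1.6, 1.5]
grip_width: 0.829
grip_force: 0.9
```

>>> carry_out(increments=[[[0,0,0.001,0],[0,0,0.001,0],[0,0,0.001,0],[0,0,0,0],[0,0,0,0]]])

```text
time: 4.63
eef_pos: [0.4867, -0.1514, 0.0662]
eef_rot: [0.676, 0.737, -0.0, 0.0]
force: [0.4, -0.6, 1.7]
grip_width: 0.825
grip_force: 0.8
```

>>> carry_out(increments=[[[0,0,0.001,0],[0,0,0.001,0],[0,0,0,0],[0,0,0,0]]])

```text
time: 4.97
eef_pos: [0.4868, -0.1514, 0.0646]
eef_rot: [0.676, 0.737, 0.0, 0.0]
force: [-1.1, 0.4, 5.5]
grip_width: 0.824
grip_force: 2.7
```

>>> carry_out(increments=[[[0,0,0.001,0],[0,0,0.001,0],[0,0,0,0],[0,0,0,0],[0,0,0,0],[0,0,0,0],[0,0,0,0],[0,0,0,0],[0,0,0,0],[0,0,0,0],[0,0,0,0],[0,0,0,0]]])

```text
time: 5.97
eef_pos: [0.4867, -0.1515, 0.0638]
eef_rot: [0.676, 0.737, -0.0, 0.001]
force: [-5.7, -0.1, 16.2]
grip_width: 0.82
grip_force: 8.6
```

```bash
python3 - <<'E'
from bench import bot
import cv2
s=bot.read_state(); print(s["time"],s["eef_pos"],s["force"],s["grip_force"],s["grip_width"])
f=bot.grab_frame("wrist"); cv2.imwrite("pics/w3.png",f["img"])
g=bot.grab_frame("scene"); cv2.imwrite("pics/s3.png",cv2.resize(g["img"][120:230,160:300],None,fx=4.5,fy=4.5,interpolation=cv2.INTER_CUBIC))
E
```

```text
5.9667 [ 0.48666136 -0.1514853   0.06376674] [-5.70979606 -0.08948746 16.22515244] 8.560132227139547 0.8204533503564624
```

View pics/w3.png

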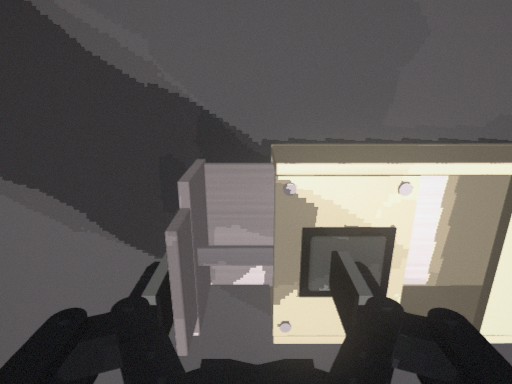

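The tray has popped out. Its plate, at about (180,280), sits against the front finger at (165,300), and the other finger holds the key at (345,270). I'll measure how far it is out and check it's at rest.

>>> carry_out(increments=[[[0,0,0,0],[0,0,0,0],[0,0,0,0],[0,0,0,0],[0,0,0,0],[0,0,0,0]]])

```text
time: 6.57
eef_pos: [0.4867, -0.1515, 0.0638]
eef_rot: [0.676, 0.737, -0.0, 0.001]
force: [-5.2, 1.4, 15.7]
grip_width: 0.823
grip_force: 8.6
```

```bash
python3 - <<'E'
from bench import bot
from h import *
s=bot.read_state(); f=bot.grab_frame("wrist"); t=cloud(f,f["tool_from_camera"]); h=s["eef_pos"][2]-t[...,2]
v,u=np.mgrid[:384,:512]
m=(f["z_map"]>0)&(abs(h-.08)<.003)&(t[...,0]>.014)&(t[...,0]<.04)&(t[...,1]<0)
print(s["force"],s["eef_pos"],m.sum(),np.percentile(t[m][:,1],[2,50,98]))
E
```

```text
[-5.23111134  1.43552643 15.70724915] [ 0.48665248 -0.15149323  0.06377127] 587 [-0.03561009 -0.03287691 -0.03080742]
```

```bash
python3 -c "
from bench import bot
print(bot.hand_in())"
```

```text
the job is handed in; nothing more can be done
None
```

The job is handed in: on the loaded dock, one finger holds the eject key down and the tray rests about 37 mm out against the other finger, steady at the last check with about 6.6 s used.

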